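# Open up the praline print press

### The arm

A 6-joint arm with a two-finger parallel gripper is mounted at the origin on the work surface. World frame = base frame: x ahead of the robot, y to its left, z up, the work surface at z = 0. Lengths are in mm, angles in degrees, forces in N, time in s.
With the tool pointing down it reaches from about 300 to 950 mm from the base axis. Payload 3.1 kg.
Tool frame: the origin (TCP) lies on the centre line of the jaws, within the pads' length; the fingertips stand 19 mm ahead of it and the grasp point (between the pads) is the TCP (env.tips_ahead is the distance from the TCP to the fingertips, in mm); z points along the fingers, y is the line along which they close (so a half turn about z gives the same grasp; the last joint's range is limited). The gripper opens to 85 mm and grips with 20 to 120 N. Pads are 22 mm wide; open, the fingers measure 114 mm over their backs; the gripper's body (76 mm by 85 mm) begins 54 mm behind the grasp point. The pads swing forward as they close: fully open they stand 13 mm farther back than shut.
Start: joints at [-69.368, 17.653, 93.61, -0, 68.738, -3.994], TCP at [260.406, -568.173, 215.772] pointing down, gripper open.
Joint ranges: [-175.34, 175.34], [-45.06, 112.39], [2.9, 150.54], [-68.45, 248.45], [3.09, 151.38], [-168.51, 168.51]. Speed limits (degrees/s): [159.86, 159.86, 180, 180, 180, 180].

### API

Orientations are given as [roll, pitch, yaw] about the fixed x, y, z axes, in that order (R = Rz(yaw) Ry(pitch) Rx(roll)).
In Python, from station import env gives the robot as it stands.
- The arm moves only by the shell command python3 -m inch 'ROWS' [OPENING] [FORCE]. ROWS is JSON, a list of rows, each a list of 2 entries, a list of its own where there are three numbers: the shift along the tool's x, y, z each as a share of 0.15 m, from -1 to 1, then the turn, a rotation vector about the tool's x, y, z each as a share of 60 degrees, from -1 to 1. A call has 1 to 10 rows; each row is the pose to reach, as a shift and turn from the pose commanded when the call began, along the tool's axes at that moment; what a row does not reach only later rows make up. A row lasts 1/12 s, in which the tool goes at most 41.7 mm and 7.16 degrees, less where a joint would pass 70% of its speed; a pose out of reach is approached as far as the arm can. A call with a number of a shift or a turn outside -1 to 1 is refused whole. A call with a gripper value outside its range is refused whole. OPENING is the opening, from 0 (shut) to 1 (fully open), set as the call begins (- or left out, the last holds). The fingers move at their own pace and stop on an object; FORCE is the grip in N (left out, the last holds). Time passes only in rows, so rows that repeat a pose let the fingers close. It gives the time, the measured TCP pose, the force, the opening and the grip force at its end, in the units of the state.
- env.read_state(): the state, without advancing time (a new reading comes with each control period).
- env.camera(name): name is "scene" or "top" or "wrist"; returns a dict with "image" (420x560x3 uint8, blue, green, red), "depth" (420x560 float32, mm along the optical axis (not along the pixel's ray), 0 where there is no reading), "camera_matrix" (3x3 intrinsics, pixels), "k1" (the pictures are not rectified: a ray, as slopes to the right and down, at radius r is drawn at 1 + k1 r^2 times it, then the intrinsics apply), "rvec" (rotation vector, rad) and "tvec" (3), from world to camera coordinates, as OpenCV has them. Camera axes: x right, y down, z forward; pixel columns grow to the right and rows downward; lengths in mm; the calibration is good to about 2 mm. A picture is of the moment at which its call begins.
- env.hand_in(): hands the job in; it is judged then, once.
Trained networks look in a picture, given as the dict that the camera call returned (one of the last four; its "shot" number tells which), for a name from the list of things; names that differ only in an ending like _2 or _b are one class to them, and where a whole thing is asked for, a point or a joint stands for the part that bears it (a point fixed in the world has none). Each returns a list of dicts, best first, with "conf" (0 to 1); they miss things now and then, are a little off and sometimes report something else, mostly with a low value. They report only what shows in the picture. A call takes as long as a camera call.
- env.find_in(target, picture): "xyz" ([x, y, z] in mm, in world coordinates, good to about 4 mm: the middle of the surface that is visible of it).
The state is a dict: "time_s": time; "joint_positions": joint angles; "qd": joint speeds; "tau": joint torques, N m; "position": TCP position; "tool_rot": TCP orientation; "contact_force": force on the tool from outside, world axes, zero at the start; "torque": the same for the moment, N m; "finger_gap": opening from 0.0 (shut) to 1.0 (fully open); "finger_force": force on a finger pad.
Only numpy, scipy, OpenCV 4.12 (cv2) and the standard library are available. Lean on these libraries where they do the work, as an engineer would, in place of code of your own. Each camera call takes 0.05 s, during which the arm holds its last target. There are 200 camera calls.

### The job

The pralines in the press have had their printing: first swing the press's front guard door wide open, about square to the front or further, then raise the red lift lever on the head fully to its upper stop so that the pressing plate lifts off. Leave both that way and do not shift or knock over the sweets and things standing around.

Things in the scene. Friction and masses are not known exactly. Their poses are not given: they have to be found in the camera images.
- press: White print press fixed to the counter, base plate 280 mm deep (its x), 220 wide (its y), 30 thick; origin at the centre of its underside, z up. Its front, with guard door and red lever, looks along its own -x. The head spans heights 180 to 245 mm, is 100 mm wide, its front face 10 mm to -x of the origin. Clear side guards at y = +-105 mm reach up to 120 mm.
- guard_door (a joint): Angle of the guard door, rad: 0 closed, grows as it swings out towards the front, stop at 1.75. It may start a little ajar. The hinge is slightly stiff (about 0.12 N m), the door stays where it is left.
- door_handle (a point): Grip point on the door handle, 145 mm above the counter: 15 mm below the free top end of a blue upright round bar, 14 mm in diameter, 105 mm long; its two stand-offs lie 40 mm and more below this point. The gap between bar and door is 39 mm. Axes turn with the door: -x points out of its outer face, y from the hinge to the free edge, z up.
- door_hinge (a point): Point on the door's upright hinge axis, 145 mm above the counter, at the press's -y side. Door: blue frame, clear pane, 180 mm wide, 12 thick, 120 high, top edge at 155 mm. The handle bar is 158 mm from the hinge along the door's y and 52 mm out along its -x. Seen from above the door opens counter-clockwise.
- lift_lever (a joint): Angle of the red lift lever, rad: 0 fully lowered (sloping 33 degrees down to the front), 1.15 fully raised (33 degrees up), with stops at both. It starts lowered or nearly so, is moderately stiff (about 0.25 N m, 3 N at the grip) and stays where it is left. Raising it lifts the pressing plate under the head by up to 38 mm.
- lever_grip (a point): Grip point in the middle of the lever's red round grip, 18 mm in diameter, 70 mm long along the lever, 85 mm from the pivot. It swings in the upright plane y = 0 of the press, forward (-x) of the pivot, and rises from about 159 to 251 mm above the counter. Its axes equal the press's axes at joint value 0 and turn with the lever.
- lever_pivot (a point): Pivot axis of the lever on the front of the head, 205 mm above the counter; the axis runs along the press's y axis. Axes as the press.
- praline: A loose square printed chocolate, 40 x 40 x 34 mm, standing on the press's base plate behind the door; origin at the centre of its underside. Bystander.
- praline_tray: Gold tray of round pralines, 200 x 140 x 33 mm; origin at the centre of its underside. Bystander.
- truffle_bowl: Blue bowl of truffles, 130 mm wide, 70 mm high; origin at the centre of its underside. Bystander.
- nib_jar: Dark jar with a brass lid, 90 mm wide, 130 mm high; origin at the centre of its underside. Bystander.
- gift_box: Dark brown gift box with gold bands, 150 x 100 x 52 mm; origin at the centre of its underside. Bystander.
- mould: Pale flat chocolate mould, 180 x 110 x 17 mm; origin at the centre of its underside. Bystander.
- palette_knife: Flat metal spatula with a wooden handle, lying flat, about 280 mm long; origin on its underside, near the middle. Bystander.

How it is judged:
By the outcome, as a careful person would: the job done as asked, in the order asked, and still so for the second after the job is handed in, with the robot touching nothing.
It also fails if it takes over 51 s, if anything falls off the work surface, if the arm or the gripper's body presses on something with over 40 N, if the wrist force passes 120 N, or if a joint passes its speed limit or range.

## Working session

There is one attempt and no reset: what is moved stays moved. The work goes in short steps, Python scripts to look and compute and a shell command to move; the robot and the scene stay as the last step left them, time stands still between calls to the robot, and variables do not carry over. Pictures are saved under pics/ and viewed, at most 10 in all, crops included, and the job is handed in when it is done.

```bash
ls; mkdir -p pics
python3 - <<'E'
from station import env
import cv2
for n in ("scene","top"):
    p=env.camera(n); cv2.imwrite(f"pics/{n}0.png",p["image"])
    for t in ["press","guard_door","door_handle","door_hinge","lift_lever","lever_grip","lever_pivot","praline","praline_tray","truffle_bowl","nib_jar","gift_box","mould","palette_knife"]:
        try:
            r=env.find_in(t,p); print(n,t,[([round(v) for v in d["xyz"]],round(d["conf"],2)) for d in r[:2]])
        except Exception as e: print(t,e)
print(env.read_state())
E
```

```text
pics
scene press [([694, 295, 124], 0.58), ([383, 397, 2], 0.27)]
scene guard_door [([574, 139, 116], 0.63)]
scene door_handle [([578, 140, 114], 0.79), ([675, -379, 41], 0.22)]
scene door_hinge [([577, 140, 111], 0.82)]
scene lift_lever [([621, 208, 185], 0.43), ([384, 397, 1], 0.23)]
scene lever_grip [([619, 209, 179], 0.48)]
scene lever_pivot [([696, 294, 120], 0.71)]
scene praline [([676, 171, 62], 0.67)]
scene praline_tray []
scene truffle_bowl [([677, -378, 44], 0.79), ([377, 528, 45], 0.43)]
scene nib_jar [([583, 521, 127], 0.7)]
scene gift_box [([377, 530, 47], 0.82), ([618, 208, 179], 0.22)]
scene mould [([283, -268, 15], 0.97)]
scene palette_knife [([618, 209, 181], 0.42)]
top press [([648, 268, 90], 0.96)]
top guard_door [([278, -268, 18], 0.73), ([554, 141, 120], 0.64)]
top door_handle [([554, 140, 120], 0.86), ([364, 518, 52], 0.18)]
top door_hinge [([556, 134, 125], 0.95), ([548, 500, 130], 0.54)]
top lift_lever [([623, 213, 183], 0.51)]
top lever_grip [([617, 209, 182], 0.5)]
top lever_pivot [([651, 263, 93], 0.67)]
top praline [([619, 208, 186], 0.71), ([670, 168, 65]
[... 261 characters left out ...]
, 7], 0.56)]
{'time_s': 1.5, 'joint_positions': array([-6.93701300e+01,  1.76531246e+01,  9.36077218e+01, -1.88586447e-03,
        6.87377624e+01, -3.99467596e+00]), 'qd': array([-0.00717681, -0.06832962, -0.03773831,  0.0415189 , -0.02529309,
        0.04937777]), 'tau': array([-3.16382957e-04, -4.15277052e+01, -2.77072084e+01, -1.00199343e-04,
        9.75135226e-04,  6.20640073e-07]), 'position': array([ 260.38206628, -568.20526107,  215.78649783]), 'tool_rot': array([1.79998735e+02, 1.85015225e-03, 2.46252298e+01]), 'contact_force': array([1.04906383, 0.67066095, 0.46881428]), 'torque': array([ 0.010279  ,  0.0340794 , -0.05070192]), 'finger_force': 0.0, 'finger_gap': 0.9998057901852407}
```

View pics/scene0.png

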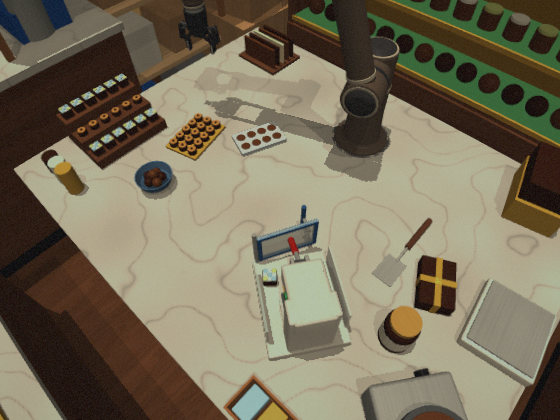

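View pics/top0.png

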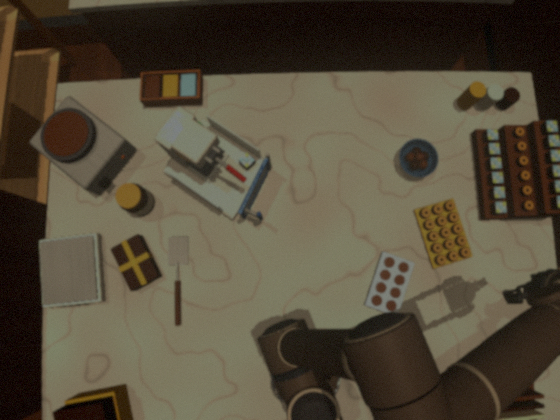

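Top view: the press is at about (210,165), with its front facing lower right. The door runs (268,160)-(240,215), the handle is near (252,217) and the red lever is at (236,173). Next I'll fit the press pose from depth.

```bash
cat > h.py <<'E'
from station import env
import cv2, numpy as np
def cloud(p):
    K=np.array(p["camera_matrix"],float);k=p["k1"];h,w=p["depth"].shape
    u,v=np.meshgrid(np.arange(w),np.arange(h))
    pts=np.stack([u,v],-1).reshape(-1,1,2).astype(float)
    n=cv2.undistortPoints(pts,K,np.array([k,0,0,0,0.]),None,None,None,(3,30,1e-9)) if False else cv2.undistortPointsIter(pts,K,np.array([k,0,0,0,0.]),None,None,(3,40,1e-10))
    n=n.reshape(h,w,2);d=p["depth"][...,None]
    c=np.concatenate([n*d,d],-1)
    R=cv2.Rodrigues(np.array(p["rvec"],float))[0];t=np.array(p["tvec"],float).ravel()
    return (c-t)@R, p["depth"]>0
def near(X,ok,lo,hi): return ok&np.all((X>lo)&(X<hi),-1)
E
python3 - <<'E'
from h import *
for n in ("top","scene"):
    p=env.camera(n);X,ok=cloud(p);I=p["image"].astype(int);b,g,r=I[...,0],I[...,1],I[...,2]
    m=near(X,ok,[480,60,-10],[900,480,300])
    hsv=cv2.cvtColor(p["image"],cv2.COLOR_BGR2HSV)
    H=m&(X[...,2]>232)&(X[...,2]<262)
    if H.sum()>30:
        q=X[H];print(n,"head",H.sum(),q[:,2].mean(),cv2.minAreaRect(q[:,:2].astype(np.float32)))
    B=m&(X[...,2]>15)&(X[...,2]<42)&(hsv[...,1]<60)
    print("base",B.sum(),cv2.minAreaRect(X[B][:,:2].astype(np.float32)))
    red=m&(r>1.8*g)&(r>1.8*b)&(r>70)&(X[...,2]>140);q=X[red]
    print("red",red.sum(),q.mean(0).round(),"axis",np.linalg.svd(q-q.mean(0))[2][0].round(3),q[q[:,0].argmin()].round(),q[q[:,0].argmax()].round())
    blue=m&(b>1.35*r)&(b>60)&(X[...,2]>60);q=X[blue]
    z=q[(q[:,2]>140)&(q[:,2]<170)];print("blue",blue.sum(),len(z),z.mean(0).round())
    print(cv2.minAreaRect(z[:,:2].astype(np.float32)));print(z[::max(1,len(z)//40)].round().astype(int).tolist())
    x0=p["image"][(40 if n=="top" else 180):(260 if n=="top" else 370),130:370] if n=="scene" or 1 else 0
    if n=="top": cv2.imwrite("pics/topc.png",cv2.resize(p["image"][95:235,150:300],None,fx=4,fy=4,interpolation=cv2.INTER_CUBIC))
E
```

```text
top head 2004 245.56191080618612 ((699.9471435546875, 318.6344909667969), (150.52798461914062, 120.85516357421875), 54.76799011230469)
base 2211 ((652.5000610351562, 253.62277221679688), (310.6216125488281, 219.6588592529297), 53.812923431396484)
red 91 [604. 189. 174.] axis [-0.529 -0.714 -0.458] [586. 168. 164.] [623. 206. 184.]
blue 75 75 [578. 133. 156.]
((568.5986938476562, 139.32513427734375), (56.343379974365234, 164.73159790039062), 80.76958465576172)
[[645, 104, 157], [645, 101, 156], [645, 98, 156], [644, 104, 151], [642, 101, 157], [644, 99, 151], [640, 104, 154], [640, 101, 153], [637, 104, 155], [634, 107, 155], [630, 113, 160], [631, 110, 155], [628, 113, 154], [627, 110, 158], [624, 116, 159], [625, 113, 156], [624, 110, 159], [621, 116, 158], [622, 113, 154], [620, 116, 152], [620, 114, 152], [617, 116, 153], [611, 122, 154], [609, 119, 158], [608, 125, 154], [607, 122, 157], [608, 120, 153], [604, 125, 158], [604, 122, 155], [601, 128, 158], [601, 125, 156], [601, 122, 157], [598, 125, 156], [595, 128, 155], [594, 125, 159], [594, 132, 151], [592, 128, 156], [589, 13
[... 1199 characters left out ...]
3], [503, 179, 154], [513, 170, 151], [508, 177, 153], [522, 167, 154], [517, 173, 154], [509, 177, 149], [530, 163, 153], [524, 168, 152], [540, 157, 153], [534, 163, 152], [527, 168, 150], [544, 160, 155], [534, 163, 148], [556, 156, 159], [545, 161, 153], [560, 149, 152], [552, 157, 151], [568, 145, 153], [562, 151, 152], [579, 140, 154], [573, 146, 155], [585, 135, 152], [579, 140, 150], [595, 130, 152], [591, 137, 155], [583, 141, 150], [600, 130, 153], [594, 136, 152], [609, 124, 152], [601, 131, 150], [617, 121, 154], [611, 125, 150], [625, 117, 153], [616, 123, 149], [633, 114, 154], [628, 119, 154], [643, 108, 155], [637, 113, 153], [648, 106, 153], [640, 112, 150], [651, 108, 144]]
```

View pics/topc.png

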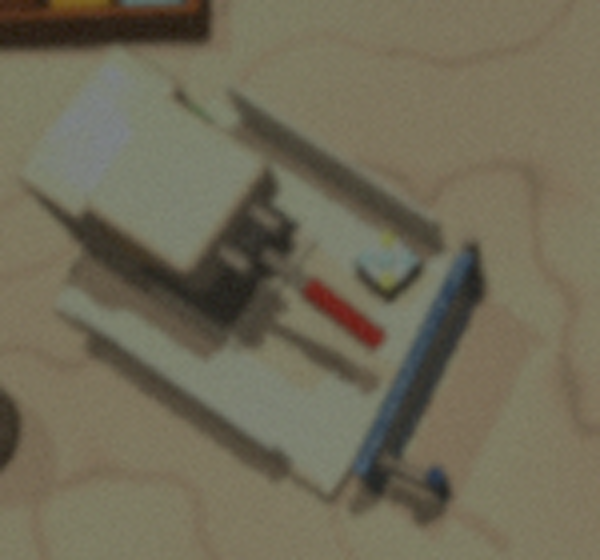

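The crop shows the door slightly ajar: hinge end at upper right (470,255), free end (370,475), handle (435,485), and lever grip (340,312), with nothing standing in the door's sweep. The fit gives press yaw ≈ 54°, hinge ≈ (650,103), handle ≈ (487,125) and door ≈ 10° ajar. I'm moving above the handle now.

```bash
cat >> h.py <<'E'
from scipy.spatial.transform import Rotation as Ro
def shares(xyz,yaw,base=None):
    s=env.read_state();p,r=(s["position"],s["tool_rot"]) if base is None else base
    R=Ro.from_euler("xyz",r,degrees=True);T=Ro.from_euler("xyz",[180,0,yaw],degrees=True)
    return (R.inv().apply(np.array(xyz)-p)/150).round(3).tolist(),((R.inv()*T).as_rotvec(degrees=True)/60).round(3).tolist()
E
python3 -m inch '[[[0.82,-0.89,0],[0,0,0]],[[0.82,-0.89,0],[0,0,0]],[[0.82,-0.89,0],[0,0,0]],[[0.82,-0.89,0],[0,0,0]],[[0.82,-0.89,0],[0,0,0]]]' 0.45 30
python3 -m inch '[[[0.82,-0.89,0],[0,0,0]],[[0.82,-0.89,0],[0,0,0]],[[0.82,-0.89,0],[0,0,0]],[[0.82,-0.89,0],[0,0,0]],[[0.82,-0.89,0],[0,0,0]]]'
python3 -m inch '[[[0.82,-0.89,0],[0,0,0]],[[0.82,-0.89,0],[0,0,0]],[[0.82,-0.89,0],[0,0,0]],[[0.82,-0.89,0],[0,0,0]],[[0.82,-0.89,0],[0,0,0]]]'
python3 -c "
from h import *
print(shares([487,125,230],-26))"
```

```text
time_s: 2.02
position: [317.1, -390.5, 215.2]
tool_rot: [-179.8, -0.1, 24.7]
contact_force: [-0.0, 0.3, 0.1]
finger_gap: 0.451
finger_force: 0.0
time_s: 2.43
position: [373.3, -219.0, 215.8]
tool_rot: [-179.9, -0.1, 24.8]
contact_force: [0.1, 0.0, 0.4]
finger_gap: 0.45
finger_force: 0.0
time_s: 2.85
position: [430.3, -46.4, 216.4]
tool_rot: [-180.0, -0.2, 24.8]
contact_force: [-0.2, -0.2, -0.4]
finger_gap: 0.45
finger_force: 0.0
([0.823, -0.879, -0.088], [-0.002, -0.002, 0.847])
```

```bash
python3 -m inch '[[[0.82,-0.88,-0.09],[0,0,0.85]],[[0.82,-0.88,-0.09],[0,0,0.85]],[[0.82,-0.88,-0.09],[0,0,0.85]],[[0.82,-0.88,-0.09],[0,0,0.85]],[[0.82,-0.88,-0.09],[0,0,0.85]],[[0.82,-0.88,-0.09],[0,0,0.85]],[[0.82,-0.88,-0.09],[0,0,0.85]],[[0.82,-0.88,-0.09],[0,0,0.85]],[[0.82,-0.88,-0.09],[0,0,0.85]],[[0.82,-0.88,-0.09],[0,0,0.85]]]'
python3 - <<'E'
from h import *
p=env.camera("wrist");cv2.imwrite("pics/w1.png",p["image"])
for c in ("wrist","scene"):
    q=p if c=="wrist" else env.camera(c)
    X,ok=cloud(q);I=q["image"].astype(int);b,g,r=I[...,0],I[...,1],I[...,2]
    m=near(X,ok,[440,80,148],[530,160,172])&(b>1.2*r)
    print(c,m.sum(),X[m].mean(0).round(1) if m.any() else 0,X[m].min(0).round() if m.any() else 0,X[m].max(0).round() if m.any() else 0)
    d=near(X,ok,[480,80,144],[700,200,170])&(b>1.2*r)&~m; 
    print(d.sum(), X[d].mean(0).round(1) if d.any() else 0)
    print(env.find_in("door_handle",q)[:2])
E
```

```text
time_s: 3.68
position: [486.1, 120.8, 229.4]
tool_rot: [-180.0, -0.0, -26.2]
contact_force: [-0.1, 0.6, 0.8]
finger_gap: 0.448
finger_force: 0.0
wrist 276 [492.7 129.  158.1] [482. 120. 148.] [530. 160. 162.]
1925 [581.1 134.5 153.5]
[{'xyz': [567.8, 136.3, 134.8], 'conf': 0.86}]
scene 24 [491.1 126.5 156. ] [482. 119. 149.] [529. 154. 161.]
179 [573.6 141.8 151.9]
[{'xyz': [573.5, 136.3, 115.2], 'conf': 0.94}]
```

View pics/w1.png

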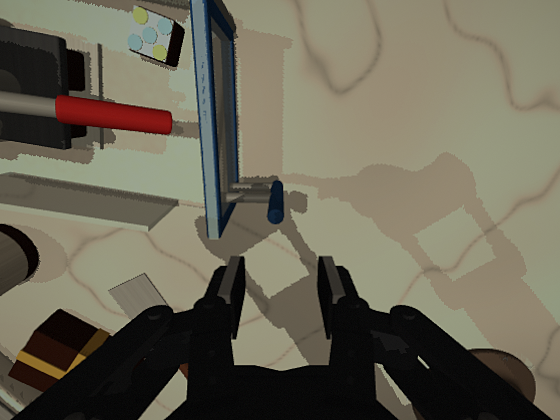

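The wrist view shows the bar's top end at (276,215), the door frame edge at (213,120) and the lever grip at (115,115); the fingers straddle the bar's line. I'll refine the bar, door line and lever from this close cloud.

Run:
```python
from h import *
p=env.camera("wrist")
X,ok=cloud(p);I=p["image"].astype(int);b,g,r=I[...,0],I[...,1],I[...,2]
m=near(X,ok,[465,105,150],[512,145,166])&(b>1.2*r);q=X[m];t=q[q[:,2]>157]
print("bar",len(t),cv2.minEnclosingCircle(t[:,:2].astype(np.float32)),t.mean(0).round(1))
d=near(X,ok,[490,80,151],[700,200,160])&(b>1.2*r)&~m;q=X[d]
print("door",len(q),cv2.minAreaRect(q[:,:2].astype(np.float32)),cv2.fitLine(q[:,:2].astype(np.float32),cv2.DIST_HUBER,0,.01,.01).ravel())
red=near(X,ok,[520,120,130],[680,300,220])&(r>1.8*g)&(r>1.8*b);q=X[red]
print("red",len(q),q.mean(0).round(1),np.linalg.svd(q-q.mean(0))[2][0].round(3),q[q[:,0].argmin()],q[q[:,0].argmax()])
print(env.read_state()["position"])
```

```text
bar 200 ((488.12847900390625, 126.89816284179688), 6.475691318511963) [488.5 126.6 160.2]
door 1523 ((568.8701782226562, 143.8528289794922), (12.145770072937012, 171.61431884765625), 63.10353469848633) [ 8.9310217e-01 -4.4985390e-01  5.7875757e+02  1.3439574e+02]
red 2976 [606.1 190.3 173.6] [-0.523 -0.716 -0.463] [581.54689988 170.25514191 153.22468273] [629.54160349 209.40202299 181.27731723]
[485.84415547 120.61051906 229.32552663]
```

```bash
python3 -m inch '[[[0,0,0.2],[0,0,0]],[[0.03,-0.04,0.3],[0,0,0.01]],[[0.03,-0.04,0.45],[0,0,0.01]],[[0.03,-0.04,0.57],[0,0,0.01]],[[0.03,-0.04,0.57],[0,0,0.01]],[[0.03,-0.04,0.57],[0,0,0.01]]]'
python3 - <<'E'
from h import *
print(shares([488.3,126.8,144],-26.7))
E
```

```text
time_s: 4.43
position: [491.5, 124.0, 142.9]
tool_rot: [179.9, 0.1, -27.0]
contact_force: [0.1, -0.6, 0.2]
finger_gap: 0.451
finger_force: 0.0
([-0.028, -0.007, -0.007], [0.002, 0.002, -0.004])
```

```bash
python3 -m inch '[[[-0.03,0,0],[0,0,0]],[[-0.03,0,0],[0,0,0]],[[-0.03,0,0],[0,0,0]]]' 0.3
cat >> h.py <<'E'
HG=np.array([652.8,102.1])
def arc(a0,a1,n,base=None):
    for a in np.linspace(a0,a1,n+1)[1:]:
        t=np.deg2rad(143.9+18.2+a); print(round(a,1),shares([*(HG+166.3*np.array([np.cos(t),np.sin(t)])),144],a-36.1,base))
E
python3 -c "
from h import *
arc(9.4,38,5)"
```

```text
time_s: 4.68
position: [489.4, 126.6, 145.3]
tool_rot: [-179.9, -0.1, -27.0]
contact_force: [-0.0, -1.4, 0.6]
finger_gap: 0.3
finger_force: 0.0
15.1 ([0.034, 0.106, 0.009], [-0.002, -0.002, -0.1])
20.8 ([0.084, 0.204, 0.009], [-0.001, -0.002, -0.195])
26.6 ([0.144, 0.297, 0.009], [-0.001, -0.002, -0.29])
32.3 ([0.213, 0.384, 0.009], [-0.001, -0.002, -0.386])
38.0 ([0.29, 0.463, 0.009], [-0.001, -0.002, -0.481])
```

```bash
python3 -m inch '[[[0.015,0.05,0],[0,0,-0.05]],[[0.034,0.106,0],[0,0,-0.1]],[[0.06,0.155,0],[0,0,-0.15]],[[0.084,0.204,0],[0,0,-0.195]],[[0.115,0.25,0],[0,0,-0.24]],[[0.144,0.297,0],[0,0,-0.29]],[[0.18,0.34,0],[0,0,-0.34]],[[0.213,0.384,0],[0,0,-0.386]],[[0.25,0.425,0],[0,0,-0.435]],[[0.29,0.463,0],[0,0,-0.48]]]'
python3 -c "
from h import *
arc(38,67,5)"
```

```text
time_s: 5.52
position: [496.5, 44.3, 145.0]
tool_rot: [180.0, -0.1, 2.0]
contact_force: [0.6, 0.4, 0.4]
finger_gap: 0.303
finger_force: 0.0
43.8 ([0.041, 0.1, 0.007], [0.0, -0.002, -0.095])
49.6 ([0.092, 0.201, 0.007], [0.0, -0.002, -0.192])
55.4 ([0.152, 0.295, 0.007], [0.0, -0.002, -0.289])
61.2 ([0.222, 0.383, 0.007], [0.001, -0.002, -0.385])
67.0 ([0.3, 0.463, 0.007], [0.001, -0.002, -0.482])
```

```bash
python3 -m inch '[[[0.02,0.05,0],[0,0,-0.05]],[[0.041,0.1,0],[0,0,-0.095]],[[0.065,0.15,0],[0,0,-0.145]],[[0.092,0.201,0],[0,0,-0.192]],[[0.12,0.25,0],[0,0,-0.24]],[[0.152,0.295,0],[0,0,-0.29]],[[0.185,0.34,0],[0,0,-0.335]],[[0.222,0.383,0],[0,0,-0.385]],[[0.26,0.425,0],[0,0,-0.435]],[[0.3,0.463,0],[0,0,-0.48]]]'
python3 - <<'E'
from h import *
arc(67,97,5)
p=env.camera("scene");cv2.imwrite("pics/s2.png",p["image"])
E
```

```text
time_s: 6.35
position: [543.9, -23.8, 145.0]
tool_rot: [179.9, -0.1, 30.8]
contact_force: [-0.2, 0.2, -0.1]
finger_gap: 0.301
finger_force: 0.0
73.0 ([0.043, 0.107, 0.007], [0.001, -0.002, -0.102])
79.0 ([0.096, 0.21, 0.007], [0.001, -0.001, -0.202])
85.0 ([0.16, 0.307, 0.007], [0.002, -0.001, -0.302])
91.0 ([0.233, 0.397, 0.008], [0.002, -0.001, -0.402])
97.0 ([0.316, 0.478, 0.008], [0.002, -0.001, -0.502])
```

View pics/s2.png

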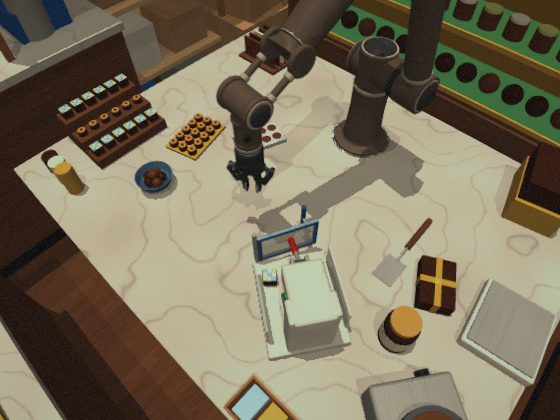

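The picture shows the door still where it was (287,240), with the gripper at (250,175). The bar wasn't caught. I'll project the TCP to see why.

Run:
```python
from h import *
s=env.read_state();print(s["position"],s["tool_rot"],s["joint_positions"].round(1),s["finger_gap"])
R=Ro.from_euler("xyz",s["tool_rot"],degrees=True)
P=np.array([s["position"]+R.apply([0,0,k]) for k in (19,0,-54)]+[[488.3,126.8,160],[488.3,126.8,145],[500,0,0]])
for n in ("scene","top"):
    p=env.camera(n);k=np.array([p["k1"],0,0,0,0.])
    print(n,cv2.projectPoints(P,np.array(p["rvec"],float),np.array(p["tvec"],float),np.array(p["camera_matrix"],float),k)[0].reshape(-1,2).round(0).tolist())
    if n=="top": cv2.imwrite("pics/t3.png",cv2.resize(p["image"][80:330,150:400],None,fx=2.4,fy=2.4))
    X,ok=cloud(p);I=p["image"].astype(int);b,g,r=I[...,0],I[...,1],I[...,2]
    m=near(X,ok,[470,-100,130],[560,20,200]);print(m.sum(),X[m].mean(0) if m.any() else 0, X[m].min(0) if m.any() else 0)
    m=near(X,ok,[470,90,148],[520,160,172])&(b>1.2*r);print("bar area",m.sum(),X[m].mean(0).round(1))
```

```text
[545.46754308 -24.7341545  145.29392186] [ 1.79808111e+02 -1.76853607e-01  3.08225406e+01] [ -7.1  13.5 107.9  -0.   58.4  52.1] 0.2987589445604799
scene [[253.0, 197.0], [252.0, 193.0], [251.0, 181.0], [304.0, 207.0], [304.0, 210.0], [270.0, 216.0]]
61 [544.97974883 -16.38227435 182.35759536] [528.56743191 -43.55558167 162.90673214]
bar area 22 [489.6 125.4 157.2]
top [[310.0, 194.0], [310.0, 193.0], [311.0, 189.0], [258.0, 213.0], [258.0, 214.0], [300.0, 216.0]]
4 [527.85043771 -10.42205261 176.77746943] [527.52732815 -15.99502055 166.43295638]
bar area 11 [485.6 125.4 160.6]
```

View pics/t3.png

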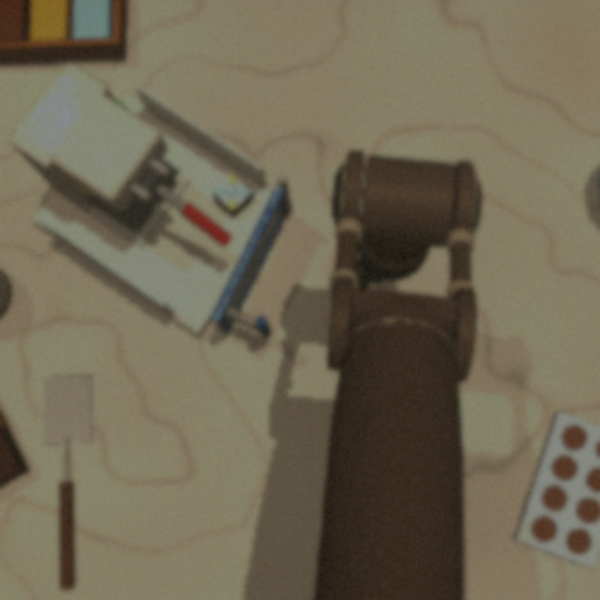

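The top view confirms the bar is still at (258,325) in the crop with the door unmoved, and the gripper free at right. I'll measure where the fingertips really are.

Run:
```python
from h import *
print(env.tips_ahead)
p=env.camera("scene");X,ok=cloud(p)
m=near(X,ok,[440,-130,30],[640,80,260]);q=X[m];print(len(q))
for z in range(30,260,15):
    k=q[(q[:,2]>=z)&(q[:,2]<z+15)]
    if len(k): print(z,len(k),k.mean(0).round(),k.min(0).round(),k.max(0).round())
p=env.camera("wrist");X,ok=cloud(p);s=env.read_state()
print("wrist cam at",(-cv2.Rodrigues(np.array(p["rvec"],float))[0].T@np.array(p["tvec"],float).ravel()).round())
R=Ro.from_euler("xyz",s["tool_rot"],degrees=True)
T=R.inv().apply((X-s["position"]).reshape(-1,3)).reshape(X.shape)
m=ok&near(T,ok,[-60,-70,-80],[60,70,60]);q=T[m]
for z in range(-80,60,10):
    k=q[(q[:,2]>=z)&(q[:,2]<z+10)]
    if len(k): print("tool z",z,len(k),k.mean(0).round(),k.min(0).round(),k.max(0).round())
```

```text
19.0
575
150 2 [551. -37. 162.] [547. -40. 161.] [556. -34. 162.]
165 37 [548. -21. 173.] [526. -45. 165.] [563.   1. 179.]
180 43 [550. -22. 187.] [526. -45. 181.] [564.   0. 195.]
195 56 [552. -24. 204.] [527. -57. 196.] [576.  18. 210.]
210 118 [550. -25. 217.] [517. -69. 210.] [580.  24. 225.]
225 101 [554. -23. 232.] [517. -69. 225.] [584.  29. 240.]
240 126 [553. -19. 248.] [502. -73. 240.] [587.  36. 255.]
255 92 [550. -21. 257.] [502. -84. 255.] [589.  35. 260.]
wrist cam at [614.  20. 303.]
tool z -80 6850 [  4.  -0. -74.] [-12. -52. -80.] [ 17.  51. -70.]
tool z -70 3066 [ 11.  -0. -66.] [-12. -48. -70.] [ 15.  47. -60.]
tool z -60 1210 [  6.  -1. -55.] [-10. -35. -60.] [ 15.  34. -50.]
tool z -50 892 [  8.  -1. -45.] [-10. -27. -50.] [ 13.  26. -40.]
tool z -40 755 [  8.  -1. -35.] [-10. -27. -40.] [ 13.  26. -30.]
tool z -30 532 [  8.  -1. -26.] [-11. -27. -30.] [ 13.  26. -20.]
tool z -20 48 [  9.   1. -19.] [  0. -20. -20.] [ 12.  19. -17.]
```

Both the wrist and scene clouds put the real fingertips at tool z ≈ −17 rather than +19, so about 36 mm short. I passed just over the bar. I'll go back and descend about 35 mm lower.

```bash
python3 -m inch '[[[0,0,-0.2],[0,0,0]],[[-0.3,-0.47,-0.2],[0,0,0.48]],[[-0.3,-0.47,-0.2],[0,0,0.48]],[[-0.3,-0.47,-0.2],[0,0,0.48]],[[-0.3,-0.47,-0.2],[0,0,0.48]],[[-0.3,-0.47,-0.2],[0,0,0.48]]]' 0.45
python3 -c "
from h import *
print(shares([488.3,126.8,175],-26.7))"
```

```text
time_s: 7.1
position: [467.1, 15.2, 173.9]
tool_rot: [-180.0, -0.0, 1.7]
contact_force: [-0.5, 0.0, 0.3]
finger_gap: 0.451
finger_force: 0.0
([0.164, -0.739, -0.007], [-0.0, -0.0, 0.474])
```

```bash
python3 -m inch '[[[0.164,-0.74,-0.01],[0,0,0.475]],[[0.164,-0.74,-0.01],[0,0,0.475]],[[0.164,-0.74,-0.01],[0,0,0.475]],[[0.164,-0.74,-0.01],[0,0,0.475]],[[0.164,-0.74,-0.01],[0,0,0.475]],[[0.164,-0.74,-0.01],[0,0,0.475]],[[0.164,-0.74,-0.01],[0,0,0.475]]]'
python3 - <<'E'
from h import *
print(shares([488.3,126.8,109],-26.7))
p=env.camera("wrist");X,ok=cloud(p);s=env.read_state()
R=Ro.from_euler("xyz",s["tool_rot"],degrees=True)
T=R.inv().apply((X-s["position"]).reshape(-1,3)).reshape(X.shape)
m=near(T,ok,[-30,-60,-45],[30,60,-12])
for sg in (1,-1):
    k=T[m&(T[...,1]*sg>0)];print("finger",sg,len(k),k.min(0).round(1),k.max(0).round(1))
I=p["image"].astype(int)
m=near(T,ok,[-30,-30,-11],[30,30,30])&(I[...,0]>1.2*I[...,2]);k=T[m];print("bar in tool",len(k),k.mean(0).round(1) if len(k) else 0,k.min(0).round(1),k.max(0).round(1))
E
```

```text
time_s: 7.68
position: [489.4, 126.4, 175.3]
tool_rot: [180.0, 0.0, -26.5]
contact_force: [-0.1, 0.9, -0.0]
finger_gap: 0.45
finger_force: 0.0
([-0.008, 0.001, 0.442], [0.0, 0.0, 0.004])
finger 1 978 [-11.8  17.1 -44.9] [ 11.3  31.5 -16.6]
finger -1 961 [-11.6 -34.7 -45. ] [ 11.3 -20.8 -16.6]
bar in tool 452 [ 0.5 -0.  17.8] [-7.4 -6.2 13.1] [ 5.4  6.6 29.9]
```

The bar is centred between the fingers. Descending now and narrowing the cage.

```bash
python3 -m inch '[[[0,0,0.2],[0,0,0]],[[0,0,0.35],[0,0,0]],[[0,0,0.44],[0,0,0]],[[0,0,0.44],[0,0,0]],[[0,0,0.44],[0,0,0]]]' && python3 -m inch '[[[0,0,0],[0,0,0]],[[0,0,0],[0,0,0]],[[0,0,0],[0,0,0]]]' 0.28
python3 - <<'E'
from h import *
p=env.camera("scene");s=env.read_state();print(s["position"],s["contact_force"],s["finger_force"])
arc(9.4,38,5)
E
```

```text
time_s: 8.15
position: [488.7, 125.5, 108.7]
tool_rot: [179.9, 0.1, -26.7]
contact_force: [-0.2, -0.5, 0.2]
finger_gap: 0.45
finger_force: 0.0
time_s: 8.4
position: [490.6, 126.3, 110.7]
tool_rot: [-179.9, -0.1, -26.7]
contact_force: [0.8, -1.1, -0.9]
finger_gap: 0.283
finger_force: 0.0
[490.43010011 126.29066072 110.5732759 ] [0.64056315 0.57743231 0.15325479] 0.0
15.1 ([0.026, 0.107, -0.223], [-0.001, -0.002, -0.095])
20.8 ([0.076, 0.206, -0.223], [-0.001, -0.002, -0.19])
26.6 ([0.136, 0.299, -0.223], [-0.001, -0.002, -0.285])
32.3 ([0.204, 0.386, -0.223], [-0.001, -0.002, -0.381])
38.0 ([0.281, 0.466, -0.223], [-0.001, -0.002, -0.476])
```

```bash
python3 -m inch '[[[0.01,0.05,0],[0,0,-0.05]],[[0.026,0.107,0],[0,0,-0.095]],[[0.05,0.155,0],[0,0,-0.14]],[[0.076,0.206,0],[0,0,-0.19]],[[0.105,0.25,0],[0,0,-0.24]],[[0.136,0.299,0],[0,0,-0.285]],[[0.17,0.34,0],[0,0,-0.33]],[[0.204,0.386,0],[0,0,-0.38]],[[0.24,0.425,0],[0,0,-0.43]],[[0.28,0.466,0],[0,0,-0.476]]]'
cat >> h.py <<'E'
def door(n):
    p=env.camera(n);X,ok=cloud(p);I=p["image"].astype(int)
    m=near(X,ok,[430,-120,148],[720,200,166])&(I[...,0]>1.25*I[...,2])&(I[...,0]>50);q=X[m][:,:2].astype(np.float32)
    v=q-HG;a=np.rad2deg(np.arctan2(v[:,1],v[:,0]))%360-143.9;r=np.hypot(*v.T)
    k=(r>50)&(r<185);print(n,"door",k.sum(),np.percentile(a[k],[10,25,50,75,90]).round(1));return p
E
python3 -c "
from h import *
door('scene');arc(38,67,5)"
```

```text
time_s: 9.28
position: [496.2, 44.9, 110.1]
tool_rot: [-180.0, -0.1, 2.0]
contact_force: [0.2, 1.0, 0.7]
finger_gap: 0.28
finger_force: 0.6
scene door 109 [34.  34.6 35.1 36.2 38.2]
43.8 ([0.039, 0.096, -0.225], [0.001, -0.003, -0.093])
49.6 ([0.089, 0.196, -0.224], [0.001, -0.002, -0.19])
55.4 ([0.15, 0.29, -0.224], [0.001, -0.002, -0.287])
61.2 ([0.219, 0.378, -0.224], [0.001, -0.002, -0.383])
67.0 ([0.297, 0.459, -0.224], [0.001, -0.002, -0.48])
```

The door follows, now at 35°.

```bash
python3 -m inch '[[[0.02,0.05,0],[0,0,-0.045]],[[0.039,0.096,0],[0,0,-0.093]],[[0.063,0.145,0],[0,0,-0.14]],[[0.089,0.196,0],[0,0,-0.19]],[[0.118,0.245,0],[0,0,-0.24]],[[0.15,0.29,0],[0,0,-0.287]],[[0.183,0.335,0],[0,0,-0.335]],[[0.22,0.378,0],[0,0,-0.383]],[[0.255,0.42,0],[0,0,-0.43]],[[0.297,0.459,0],[0,0,-0.48]]]'
python3 -c "
from h import *
door('scene');arc(67,97.5,5)"
```

```text
time_s: 10.17
position: [542.2, -22.3, 109.7]
tool_rot: [-180.0, 0.0, 30.8]
contact_force: [-0.5, 0.0, -0.4]
finger_gap: 0.28
finger_force: 0.5
scene door 60 [61.9 62.5 63.3 68.4 82.8]
73.1 ([0.042, 0.111, -0.226], [0.002, -0.002, -0.102])
79.2 ([0.096, 0.216, -0.226], [0.002, -0.001, -0.204])
85.3 ([0.161, 0.314, -0.226], [0.002, -0.001, -0.306])
91.4 ([0.236, 0.405, -0.225], [0.002, -0.001, -0.407])
97.5 ([0.321, 0.487, -0.225], [0.002, -0.001, -0.509])
```

```bash
python3 -m inch '[[[0.02,0.055,0],[0,0,-0.05]],[[0.042,0.111,0],[0,0,-0.1]],[[0.07,0.165,0],[0,0,-0.15]],[[0.096,0.216,0],[0,0,-0.2]],[[0.128,0.266,0],[0,0,-0.255]],[[0.161,0.314,0],[0,0,-0.306]],[[0.2,0.36,0],[0,0,-0.355]],[[0.236,0.405,0],[0,0,-0.407]],[[0.28,0.447,0],[0,0,-0.46]],[[0.325,0.49,0],[0,0,-0.51]]]'
python3 -m inch '[[[0,0,0],[0,0,0]],[[0,0,0],[0,0,0]],[[0,0,0],[0,0,0]]]' 0.4
python3 -c "
from h import *
door('scene');door('top')"
```

```text
time_s: 11.05
position: [621.4, -60.4, 109.4]
tool_rot: [-179.9, 0.0, 61.3]
contact_force: [-1.2, 0.4, 0.5]
finger_gap: 0.279
finger_force: 0.6
time_s: 11.3
position: [621.2, -60.5, 109.3]
tool_rot: [-180.0, 0.0, 61.2]
contact_force: [-0.6, -0.6, 0.0]
finger_gap: 0.399
finger_force: 0.0
scene door 90 [ 93.7  94.5  98.3 101.2 113.6]Traceback (most recent call last):
  File "<string>", line 3, in <module>
    door('scene');door('top')
                  ~~~~^^^^^^^
  File "h.py", line 26, in door
    k=(r>50)&(r<185);print(n,"door",k.sum(),np.percentile(a[k],[10,25,50,75,90]).round(1));return p
                                            ~~~~~~~~~~~~~^^^^^^^^^^^^^^^^^^^^^^^
    return _quantile_unchecked(
        a, q, axis, out, overwrite_input, method, keepdims, weights)
    return _ureduce(a,
                    func=_quantile_ureduce_func,
    ...<5 lines>...
                    overwrite_input=overwrite_input,
                    method=method)
    r = func(a, **kwargs)
    result = _quantile(arr,
                       quantiles=q,
    ...<2 lines>...
                       out=out,
                       weights=wgt)
    slices_having_nans = np.isnan(arr[-1, ...])
                                  ~~~^^^^^^^^^
IndexError: index -1 is out of bounds for axis 0 with size 0
```

The door is at about 94–95°. I'm withdrawing upward, then going above the lever.

```bash
python3 -m inch '[[[0,0,-0.2],[0,0,0]],[[0,0,-0.45],[0,0,0]],[[0,0,-0.7],[0,0,0]],[[0,0,-0.85],[0,0,0]],[[0,0,-0.85],[0,0,0]],[[0,0,-0.85],[0,0,0]]]'
python3 -c "
from h import *
door('scene')
print(shares([608,193,236],54))"
```

```text
time_s: 11.9
position: [622.8, -60.9, 239.4]
tool_rot: [179.7, -0.1, 61.3]
contact_force: [-0.4, -0.8, -0.3]
finger_gap: 0.402
finger_force: 0.0
scene door 86 [ 93.8  94.7  98.3 101.4 114.1]
([1.44, -0.891, 0.007], [0.0, -0.0, 0.121])
```

```bash
python3 -m inch '[[[0.72,-0.45,0],[0,0,0.12]],[[0.72,-0.45,0],[0,0,0.12]],[[0.72,-0.45,0],[0,0,0.12]],[[0.72,-0.45,0],[0,0,0.12]],[[0.72,-0.45,0],[0,0,0.12]]]' 0.6
python3 -c "
from h import *
print(shares([608,193,236],54))"
```

```text
time_s: 12.37
position: [612.3, 68.9, 234.1]
tool_rot: [-179.8, 0.2, 54.3]
contact_force: [0.2, -0.9, 0.0]
finger_gap: 0.601
finger_force: 0.0
([0.655, -0.506, -0.012], [-0.004, 0.003, 0.005])
```

```bash
python3 -m inch '[[[0.655,-0.505,0],[0,0,0]],[[0.655,-0.505,0],[0,0,0]],[[0.655,-0.505,0],[0,0,0]],[[0.655,-0.505,0],[0,0,0]],[[0.655,-0.505,0],[0,0,0]],[[0.655,-0.505,0],[0,0,0]]]'
python3 - <<'E'
from h import *
p=env.camera("wrist");cv2.imwrite("pics/w4.png",p["image"])
X,ok=cloud(p);s=env.read_state()
R=Ro.from_euler("xyz",s["tool_rot"],degrees=True)
T=R.inv().apply((X-s["position"]).reshape(-1,3)).reshape(X.shape)
I=p["image"].astype(int);b,g,r=I[...,0],I[...,1],I[...,2]
red=near(X,ok,[520,120,130],[680,300,220])&(r>1.8*g)&(r>1.8*b);q=X[red]
print("red",len(q),q.mean(0).round(1),np.linalg.svd(q-q.mean(0))[2][0].round(3))
k=T[red];print("tool",k.mean(0).round(1),k.min(0).round(1),k.max(0).round(1))
m=near(T,ok,[-30,-60,-45],[30,60,-12])
for sg in (1,-1):
    k=T[m&(T[...,1]*sg>0)];print("finger",sg,len(k),k.min(0).round(1),k.max(0).round(1))
print(s["position"],shares([608,193,130],54))
E
```

```text
time_s: 12.87
position: [610.2, 188.9, 235.3]
tool_rot: [-180.0, 0.2, 54.1]
contact_force: [-0.2, 0.3, 0.1]
finger_gap: 0.601
finger_force: 0.0
red 1253 [607.7 193.3 175.5] [-0.521 -0.727 -0.447]
tool [ 2.6 -5.  60. ] [-33.4 -13.3  45.3] [32.8  3.3 82.5]
finger 1 1032 [ -9.8  24.2 -45. ] [ 13.2  38.8 -18.7]
finger -1 1018 [-10.  -40.5 -45. ] [ 13.1 -26.2 -19.2]
[610.35434062 188.40330838 235.55951658] ([0.017, -0.03, 0.704], [-0.001, 0.002, 0.0])
```

View pics/w4.png

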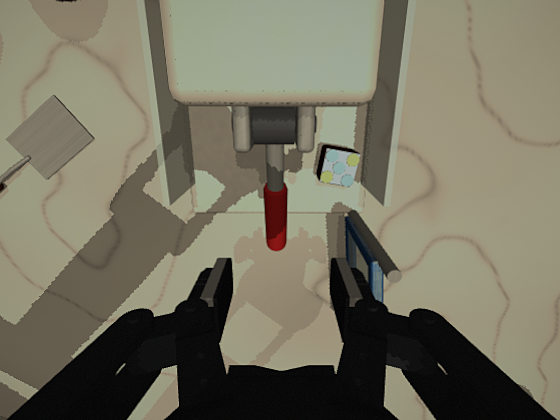

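The lever grip (275,215) is nearly centred between the fingers, the head is above and the open door is at right (365,265), clear of the gripper. Descending now.

```bash
python3 -m inch '[[[0.01,-0.03,0.2],[0,0,0]],[[0.01,-0.03,0.4],[0,0,0]],[[0.01,-0.03,0.6],[0,0,0]],[[0.01,-0.03,0.71],[0,0,0]],[[0.01,-0.03,0.71],[0,0,0]],[[0.01,-0.03,0.71],[0,0,0]]]'
python3 -m inch '[[[0,0,0],[0,0,0]],[[0,0,0],[0,0,0]],[[0,0,0],[0,0,0]],[[0,0,0],[0,0,0]],[[0,0,0],[0,0,0]],[[0,0,0],[0,0,0]]]' 0 40
python3 - <<'E'
from h import *
s=env.read_state();p0=s["position"];base=(p0,s["tool_rot"])
h=np.array([np.cos(np.deg2rad(53.9)),np.sin(np.deg2rad(53.9))])
a0=-28
for a in (-20,-10,0,10,20,33,37):
    dx=-85*(np.cos(np.deg2rad(a))-np.cos(np.deg2rad(a0)));dz=85*(np.sin(np.deg2rad(a))-np.sin(np.deg2rad(a0)))
    R=Ro.from_euler("xyz",base[1],degrees=True)
    print(a,(R.inv().apply([*(dx*h),dz])/150).round(3))
E
```

```text
time_s: 13.42
position: [607.1, 192.1, 128.9]
tool_rot: [-179.9, 0.2, 54.0]
contact_force: [0.1, 0.6, -0.0]
finger_gap: 0.599
finger_force: 0.0
time_s: 13.92
position: [609.2, 195.0, 132.0]
tool_rot: [179.9, -0.2, 54.1]
contact_force: [-0.6, 2.0, 3.6]
finger_gap: 0.198
finger_force: 39.2
-20 [-0.032  0.    -0.072]
-10 [-0.057  0.    -0.168]
0 [-0.065  0.    -0.266]
10 [-0.057  0.    -0.365]
20 [-0.031  0.001 -0.46 ]
33 [ 0.027  0.001 -0.575]
37 [ 0.05   0.001 -0.607]
```

```bash
python3 -m inch '[[[-0.032,0,-0.07],[0,0,0]],[[-0.057,0,-0.165],[0,0,0]],[[-0.065,0,-0.265],[0,0,0]],[[-0.057,0,-0.365],[0,0,0]],[[-0.031,0,-0.46],[0,0,0]],[[-0.005,0,-0.52],[0,0,0]],[[-0.005,0,-0.52],[0,0,0]]]'
python3 - <<'E'
from h import *
p=env.camera("scene");s=env.read_state();print(s["position"],s["contact_force"],s["finger_gap"],s["finger_force"])
X,ok=cloud(p);I=p["image"].astype(int);b,g,r=I[...,0],I[...,1],I[...,2]
m=near(X,ok,[550,120,140],[690,290,320])&(r>1.8*g)&(r>1.8*b);q=X[m];print(m.sum(),q.mean(0).round(),q.min(0).round(),q.max(0).round())
E
```

```text
time_s: 14.5
position: [607.4, 192.8, 208.4]
tool_rot: [180.0, 0.1, 54.1]
contact_force: [0.2, -3.4, -0.4]
finger_gap: 0.193
finger_force: 39.8
[607.3431575  192.68157961 208.22020906] [-0.59519148 -2.2712186  -0.36889194] 0.19338502900750876 39.858675599098206
120 [612. 197. 243.] [591. 179. 229.] [628. 215. 303.]
```

```bash
python3 -m inch '[[[0.015,0,-0.03],[0,0,0]],[[0.03,0,-0.055],[0,0,0]],[[0.045,0,-0.075],[0,0,0]],[[0.055,0,-0.09],[0,0,0]],[[0.055,0,-0.09],[0,0,0]],[[0.055,0,-0.09],[0,0,0]]]'
python3 -c "
from h import *
s=env.read_state();print(s['position'],s['contact_force'],s['torque'],s['finger_gap'],s['finger_force'])"
```

```text
time_s: 15.05
position: [612.5, 200.0, 221.0]
tool_rot: [180.0, 0.0, 54.1]
contact_force: [3.6, -4.1, -8.9]
finger_gap: 0.195
finger_force: 40.0
[612.54389203 200.04073981 220.9859237 ] [ 3.64255868 -4.10714815 -8.9141992 ] [-0.84498368 -0.49626385 -0.01349335] 0.19532243410896188 39.978691935539246
```

The force has risen to about 10 N at the expected height. I'll nudge further to make sure the lever is on the stop.

```bash
python3 -m inch '[[[0.01,0,-0.015],[0,0,0]],[[0.02,0,-0.03],[0,0,0]],[[0.02,0,-0.03],[0,0,0]],[[0.02,0,-0.03],[0,0,0]]]'
python3 -m inch '[[[0.01,0,-0.02],[0,0,0]],[[0.015,0,-0.03],[0,0,0]],[[0.015,0,-0.03],[0,0,0]],[[0.015,0,-0.03],[0,0,0]]]'
```

```text
time_s: 15.38
position: [612.4, 200.0, 221.2]
tool_rot: [-179.9, 0.5, 54.1]
contact_force: [5.4, -6.8, -18.7]
finger_gap: 0.187
finger_force: 40.2
time_s: 15.72
position: [612.3, 200.2, 221.5]
tool_rot: [-179.8, 0.8, 54.1]
contact_force: [7.6, -9.8, -29.1]
finger_gap: 0.19
finger_force: 40.2
```

The lever is on the stop: no motion while the force rose to 30 N. I'll relax, release and withdraw.

```bash
python3 -m inch '[[[-0.03,0,0.05],[0,0,0]],[[-0.03,0,0.05],[0,0,0]],[[-0.03,0,0.05],[0,0,0]]]'
python3 -m inch '[[[0,0,0],[0,0,0]],[[0,0,0],[0,0,0]],[[0,0,0],[0,0,0]],[[0,0,0],[0,0,0]],[[0,0,0],[0,0,0]]]' 0.6
python3 -m inch '[[[0,0,-0.1],[0,0,0]],[[0,0,-0.3],[0,0,0]],[[0,0,-0.5],[0,0,0]],[[0,0,-0.7],[0,0,0]],[[0,0,-0.9],[0,0,0]],[[0,0,-0.9],[0,0,0]],[[0,0,-0.9],[0,0,0]]]'
python3 -m inch '[[[-0.8,0,0],[0,0,0]],[[-0.8,0,0],[0,0,0]],[[-0.8,0,0],[0,0,0]],[[-0.8,0,0],[0,0,0]],[[-0.8,0,0],[0,0,0]],[[-0.8,0,0],[0,0,0]]]'
python3 - <<'E'
from h import *
p=door("scene");cv2.imwrite("pics/s5.png",p["image"])
for n in ("scene","wrist"):
    p=env.camera(n);X,ok=cloud(p);I=p["image"].astype(int);b,g,r=I[...,0],I[...,1],I[...,2]
    m=near(X,ok,[550,120,140],[690,290,320])&(r>1.8*g)&(r>1.8*b);q=X[m]
    if len(q)>10: print(n,len(q),q.mean(0).round(),np.linalg.svd(q-q.mean(0))[2][0].round(3))
E
```

```text
time_s: 15.97
position: [612.5, 200.2, 221.2]
tool_rot: [-180.0, 0.1, 54.0]
contact_force: [5.3, -3.8, -12.9]
finger_gap: 0.193
finger_force: 41.9
time_s: 16.38
position: [613.3, 201.8, 225.0]
tool_rot: [179.9, -0.1, 54.1]
contact_force: [0.4, -0.3, -0.4]
finger_gap: 0.597
finger_force: 0.0
time_s: 16.97
position: [614.1, 201.7, 362.4]
tool_rot: [179.8, -0.3, 54.1]
contact_force: [0.0, -0.3, -0.0]
finger_gap: 0.602
finger_force: 0.0
time_s: 17.47
position: [542.1, 103.9, 357.5]
tool_rot: [-179.9, -0.0, 54.1]
contact_force: [0.8, 0.9, 0.0]
finger_gap: 0.6
finger_force: 0.0
scene door 122 [ 94.   94.8  97.8 100.2 113.7]
scene 185 [610. 194. 257.] [ 0.487  0.682 -0.546]
wrist 1747 [607. 194. 260.] [-0.512 -0.691  0.511]
```

View pics/s5.png

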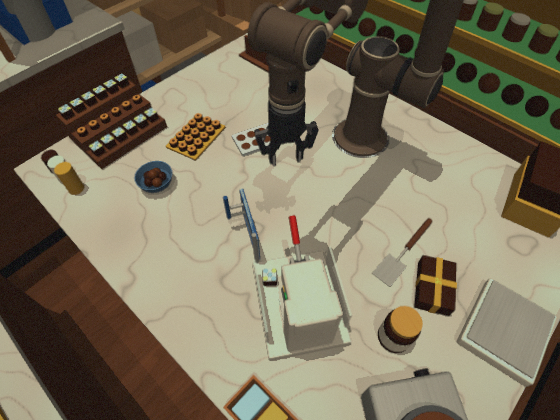

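The door stands wide open (245,220), the lever points up (295,230) with a slope of 31–33° up, the bystanders are unmoved and the robot is clear.

```bash
python3 -c "
from station import env
print(env.hand_in())"
```

```text
the job is handed in; nothing more can be done
None
```

The job is handed in at about 17.5 s on the robot clock: the guard door is open to about 94–95°, the lift lever was then raised and held against its upper stop, and the camera shows the things around it still in place with the arm clear.

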